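# Open the push-and-turn water filter

## Task

The water filter's cartridge is due to be changed: push the filter's cover down against its spring, turn it anticlockwise (seen from above) about a quarter turn, feeling for where its lugs come free, and lift it off. Set it down, right way up with its grip bar on top, near the middle of the wooden chopping board and let go. Never force or drop it, and leave the tin, jar, mug and mills where they stand.

Things in the scene. Friction and masses are not known exactly. Their poses are not given: they have to be found in the camera images.
- cover: loose white cover of the water filter, 0.2 kg. Origin: centre of its flat underside (it stands on it), z up. A plug 74 mm wide and 28 mm high, with two lugs at its foot along +x and -x (to 47 mm from the axis, 14 mm wide, 8 mm high), carries a round plate 124 mm wide (z 28 to 36 mm) with an upright grip bar: 70 mm long along x, 20 mm thick along y, z 36 to 67 mm
- cover_grip (a point): on the cover's axis in the grip bar, 60 mm above its underside, 7 mm below the bar's top; axes as the cover's: a good TCP height for gripping across the bar from above. Unlocking turns the cover anticlockwise seen from above (yaw grows). Turning takes under 0.15 N m while pressed. Pulling up too early only presses the lugs against the collar
- cover_foot (a point): centre of the cover's underside. A spring pushes the locked cover up with about 8 N, 0.5 N more per mm pressed down. A safety step blocks turning unless it is pressed down over 7 mm (it bottoms at 12 mm) and kept so while turning. Beyond, the lugs meet two gaps: let up there, the cover rises by its spring and can be drawn straight up; 30 mm above its start it is clear
- filter_collar (a point): centre of the collar's top, 110 mm above the worktop. The gaps lie 58 to 95 degrees of turn from the start, different each time; unseen (under the plate), and no yaw tells it: ease up now and then to feel for them. They leave 12 degrees of play. Kept pressed, the cover passes them and meets a solid stop 50 degrees on: turn back. Let go half way under the step, it stays and can be regrasped
- filter: fixed round water filter housing with two hose stubs, 116 mm wide at the collar, foot 130 mm; origin: centre of its underside, z up. The locked cover is concentric with it, its underside 96 mm up, its bar's top 163 mm up. Under 30 N and 2 N m at the cover is safe; over 150 N on the housing breaks it. Its yaw does not tell the gaps
- board: fixed brown wooden chopping board, 220 mm along its x, 178 mm along its y, 42 mm thick; origin: centre of its underside, so its top is at z 42 mm; it starts empty
- tin: food tin, 58 mm wide, 72 mm tall, standing just behind the board (loose; leave alone). Origin: centre of its underside, z up
- spice_jar: spice jar, 45 mm wide, 106 mm tall, standing just in front of the filter housing (robot side) (loose; leave alone). Origin: centre of its underside, z up
- mug: white mug, 78 mm wide, 97 mm tall, towards the back (loose; leave alone). Origin: centre of its underside, z up
- mill: pepper mill with a black head, 43 mm wide, 132 mm tall, towards the back (loose; leave alone). Origin: centre of its underside, z up
- mill_2: salt mill with a black head, 43 mm wide, 132 mm tall, towards the back (loose; leave alone). Origin: centre of its underside, z up

How it is judged:
By the outcome, as a careful person would: the job done as asked, in the order asked, and still so for the second after the job is handed in, with the robot touching nothing.
It also fails if it takes over 72 s, if anything falls off the work surface, if the arm or the gripper's body presses on something with over 40 N, if the wrist force passes 120 N, or if a joint passes its speed limit or range.

## Robot

A 7-joint arm with a two-finger parallel gripper is mounted at the origin on a cart in front of the work surface, level with it; the furniture and walls round the work are solid. World frame = base frame: x ahead of the robot, y to its left, z up, the work surface at z = 0. Lengths are in m, angles in rad, forces in N, time in s.
With the tool pointing down it reaches from about 0.425 to 0.925 m from the base axis. Payload 6.8 kg.
Tool frame: the origin (TCP) lies between the finger pads, 19 mm behind the fingertips; this is the grasp point; z points along the fingers, y is the line along which they close (so a half turn about z gives the same grasp; the last joint's range is limited). The gripper opens to 85 mm and grips with 20 to 120 N. Pads are 22 mm wide; open, the fingers measure 114 mm over their backs; the gripper's body (76 mm by 85 mm) begins 54 mm behind the grasp point. The pads swing forward as they close: fully open they stand 13 mm farther back than shut.
Start: joints at [-1.384, 0.477, 0.022, 1.555, -0.011, 1.109, -0.083], TCP at [0.196, 0.646, 0.25] pointing down, gripper open.
Joint ranges: [-2.96, 2.96], [-0.34, 2.1], [-1.41, 1.46], [0.24, 2.44], [-1.37, 4.51], [0.17, 1.92], [-2.96, 2.96]. Speed limits (rad/s): [2.39, 2.39, 3.14, 3.14, 3.14, 3.14, 3.14].

## Interface

Orientations are given as a rotation vector (axis times angle).
In Python, from bench import r gives the robot as it stands.
- The arm moves only by the tool step_arm, never from a script. Its argument "moves" is a list of rows, each a list of 7 numbers: the shift along the tool's x, y, z in mm, then the turn, a rotation vector about the tool's x, y, z in rad, then the finger opening in mm, from 0 to 85.4. A call has 1 to 8 rows; each row is the pose to reach, as a shift and turn from the pose commanded when the call began, along the tool's axes at that moment; what a row does not reach only later rows make up. A row lasts 1/10 s, in which the tool goes at most 50 mm and 8.59 degrees, less where a joint would pass 70% of its speed; a pose out of reach is approached as far as the arm can. A call with a gripper value outside its range is refused whole. The fingers move at their own pace and stop on an object; "grip_force" is the grip in N (left out, the last holds). Time passes only in rows, so rows that repeat a pose let the fingers close. It gives the time, the measured TCP pose, the force, the opening and the grip force at its end, in the units of the state.
- r.get_obs(): the state, without advancing time (a new reading comes with each control period).
- r.grab_frame(name): name is "side" or "top"; returns a dict with "image" (420x560x3 uint8, red, green, blue), "depth" (420x560 float32, m along the optical axis (not along the pixel's ray), 0 where there is no reading), "mtx" (3x3 intrinsics, pixels), "rvec" (rotation vector, rad) and "tvec" (3), from world to camera coordinates, as OpenCV has them. Camera axes: x right, y down, z forward; pixel columns grow to the right and rows downward; lengths in m; the calibration is good to about 2 mm. A picture is of the moment at which its call begins.
- r.hand_in(): hands the job in; it is judged then, once.
The state is a dict: "clock": time; "joints": joint angles; "qvel": joint speeds; "tau": joint torques, N m; "tcp_pos": TCP position; "orientation": TCP orientation; "contact_force": force on the tool from outside, world axes, zero at the start; "moment": the same for the moment, N m; "grip_width": finger opening in m; "gripper_force": force on a finger pad.
Only numpy, scipy, OpenCV 4.12 (cv2) and the standard library are available. Lean on these libraries where they do the work, as an engineer would, in place of code of your own. Each camera call takes 0.05 s, during which the arm holds its last target. There are 200 camera calls.

## Working session

There is one attempt and no reset: what is moved stays moved. The work goes in short steps, Python scripts to look and compute and a tool call to move; the robot and the scene stay as the last step left them, time stands still between calls to the robot, and variables do not carry over. Pictures are saved under pics/ and viewed, at most 10 in all, crops included, and the job is handed in when it is done.

Besides the shell and the picture viewer there is one more tool, called in YAML: its name, and indented under it one key for each argument. step_arm: Moves the arm, as the interface text tells. Its arguments: {"type":"object","properties":{"moves":{"type":"array","items":{"type":"array","items":{"type":"number"}}},"grip_force":{"type":"number"}},"required":["moves"]}

```bash
mkdir -p pics; ls
cat > h.py <<'E'
import numpy as np, cv2
from bench import r
def grab(n):
    f=r.grab_frame(n); return f
def world(f):
    K=f["mtx"];R=cv2.Rodrigues(np.array(f["rvec"],float))[0];t=np.array(f["tvec"],float).ravel()
    d=f["depth"];v,u=np.mgrid[:d.shape[0],:d.shape[1]]
    c=np.stack([(u-K[0,2])/K[0,0]*d,(v-K[1,2])/K[1,1]*d,d],-1)
    return (c-t)@R
E
python3 - <<'E'
from h import *
o=r.get_obs();print({k:np.round(v,3).tolist() for k,v in o.items()})
for n in("top","side"):
    f=grab(n);cv2.imwrite(f"pics/{n}0.png",f["image"][:,:,::-1]);np.savez(f"pics/{n}0.npz",**f)
    R=cv2.Rodrigues(np.array(f["rvec"],float))[0];print(n,-R.T@np.array(f["tvec"]).ravel())
E
```

```text
pics
{'clock': 0.0, 'joints': [-1.384, 0.478, 0.022, 1.556, -0.011, 1.109, -0.083], 'qvel': [-0.001, 0.0, 0.0, -0.001, 0.001, -0.0, -0.0], 'tau': [-0.001, -59.646, 1.608, -28.121, 0.012, 0.009, 0.0], 'tcp_pos': [0.196, 0.645, 0.249], 'orientation': [-0.461, -3.107, 0.003], 'contact_force': [-1.088, 0.245, 0.643], 'moment': [-0.005, -0.03, -0.036], 'gripper_force': 0.0, 'grip_width': 0.085}
top [ 0.32701222 -0.07649479  1.19538184]
side [0.31535321 0.28284558 0.80464784]
```

View pics/top0.png

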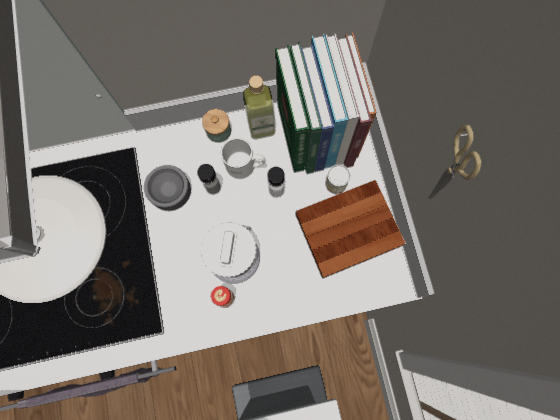

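View pics/side0.png

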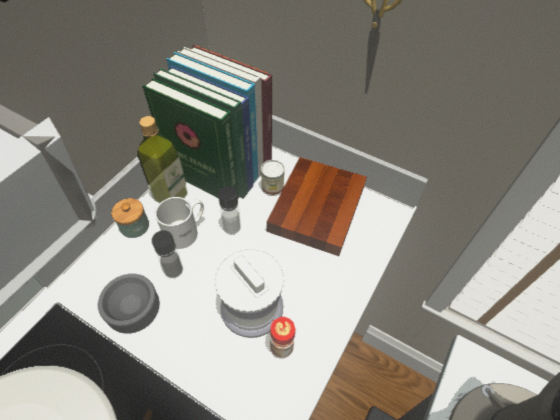

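The top view shows the cover at about (229,248), its bar running from (231,234) to (226,262). The board is at (350,228), the tin at (338,178) and the jar at (221,296). The side view agrees, with the bar at (249,272).

Run:
```python
from h import *
for n in("top","side"):
    f=np.load(f"pics/{n}0.npz");P=world(f);im=f["image"].astype(int)
    cx,cy=(229,248) if n=="top" else (249,278)
    v,u=np.mgrid[:420,:560];near=np.hypot(u-cx,v-cy)<45
    z=P[...,2]; ok=f["depth"]>0
    m=near&ok&(z>.155)&(z<.172)
    q=P[m];print(n,"bar",m.sum(),np.median(q[:,2]))
    rect=cv2.minAreaRect((q[:,:2]*1000).astype(np.float32));print(rect)
    C=np.cov(q[:,:2].T);w,V=np.linalg.eigh(C);print("axis yaw",np.degrees(np.arctan2(V[1,1],V[0,1])),q.mean(0))
    m=near&ok&(z>.124)&(z<.140);q=P[m]
    print("plate",m.sum(),np.median(q[:,2]),cv2.minEnclosingCircle((q[:,:2]*1000).astype(np.float32)))
    # board
    bx,by=(350,228) if n=="top" else (318,205)
    m=(np.hypot(u-bx,v-by)<75)&ok&(z>.034)&(z<.05)&(im[...,0]-im[...,2]>25)
    q=P[m];print("board",m.sum(),np.median(q[:,2]),cv2.minAreaRect((q[:,:2]*1000).astype(np.float32)))
    pts={"tin":(338,175),"jar":(221,296),"mug":(238,155),"m1":(206,173),"m2":(276,176),"books":(300,100)} if n=="top" else {"tin":(273,168),"jar":(283,327)}
    for k,(a,b) in pts.items(): print(k,P[b,a].round(3))
```

```text
top bar 293 0.16254334591243955
((530.6055908203125, 10.999929428100586), (20.594369888305664, 69.8291015625), 70.11756134033203)
axis yaw 160.33618258777676 [0.52935161 0.01076452 0.16232237]
plate 2047 0.13189657750515013 ((530.5564575195312, 10.964024543762207), 63.33211135864258)
board 6234 0.04199655057631299 ((549.1444091796875, -285.1461486816406), (204.31423950195312, 222.7510986328125), 9.333002090454102)
tin [ 0.665 -0.286  0.068]
jar [0.433 0.048 0.107]
mug [ 0.796 -0.053  0.005]
m1 [0.719 0.027 0.131]
m2 [ 0.676 -0.132  0.129]
books [ 0.786 -0.211  0.267]
side bar 435 0.16321155308159566
((531.6085815429688, 10.14731502532959), (20.434139251708984, 71.06088256835938), 70.1517105102539)
axis yaw 160.36945166406684 [0.52988284 0.01221223 0.16271169]
plate 2849 0.13278660666709588 ((531.7477416992188, 10.081998825073242), 63.70448303222656)
board 5653 0.04322719987679476 ((560.5292358398438, -284.0030517578125), (224.68197631835938, 223.91355895996094), 9.333707809448242)
tin [ 0.665 -0.291  0.07 ]
jar [0.436 0.049 0.109]
```

```bash
cat >> h.py <<'E'
from scipy.spatial.transform import Rotation as Ro
def delta(tgt,yaw,o=None):
    """shift (mm, tool axes) and z turn to reach tgt with tool y at yaw (deg), tool down"""
    o=o or r.get_obs();R=Ro.from_rotvec(o["orientation"])
    a=np.radians(yaw);y=np.array([np.cos(a),np.sin(a),0]);z=np.array([0,0,-1.]);x=np.cross(y,z)
    T=Ro.from_matrix(np.stack([x,y,z],1))
    return np.round(R.inv().apply(np.array(tgt)-o["tcp_pos"])*1000,1), np.round((R.inv()*T).as_rotvec(),3)
def st():
    o=r.get_obs();Y=Ro.from_rotvec(o["orientation"]).as_matrix()[:,1]
    print(round(o["clock"],2),np.round(o["tcp_pos"],4),"yaw",round(np.degrees(np.arctan2(Y[1],Y[0])),1),"F",np.round(o["contact_force"],1),"M",np.round(o["moment"],2),"j",np.round(o["joints"],2),"w",round(o["grip_width"],4),o["gripper_force"])
E
python3 - <<'E'
from h import *
f=np.load("pics/top0.npz");P=world(f);im=f["image"].astype(int);v,u=np.mgrid[:420,:560];z=P[...,2];ok=f["depth"]>0
m=(np.hypot(u-350,v-228)<75)&ok&(abs(z-.042)<.006)&(im[...,0]-im[...,2]>25)
m=cv2.morphologyEx(m.astype(np.uint8),cv2.MORPH_OPEN,np.ones((9,9)))
n,l,s,c=cv2.connectedComponentsWithStats(m);k=1+s[1:,4].argmax();q=P[l==k]
print(cv2.minAreaRect((q[:,:2]*1000).astype(np.float32)),q.mean(0))
for y in np.arange(-.4,.75,.1):
    g=ok&(abs(P[...,1]-y)<.05)&(P[...,0]>.1)&(P[...,0]<.75)
    print(round(y,1),[ (round(x,2),round(float(z[g&(abs(P[...,0]-x)<.05)].max(initial=-1)),2)) for x in np.arange(.2,.7,.1)])
for yw in (70.3,-109.7,-20): print(yw,delta([.531,.0105,.23],yw))
st()
E
```

```text
((536.0418701171875, -286.9273376464844), (177.97998046875, 221.21121215820312), 9.45283031463623) [ 0.53362227 -0.28484417  0.04202115]
-0.4 [(np.float64(0.2), 0.55), (np.float64(0.3), 0.61), (np.float64(0.4), 0.67), (np.float64(0.5), 0.74), (np.float64(0.6), 0.77)]
-0.3 [(np.float64(0.2), -0.89), (np.float64(0.3), 0.01), (np.float64(0.4), 0.05), (np.float64(0.5), 0.05), (np.float64(0.6), 0.08)]
-0.2 [(np.float64(0.2), -0.79), (np.float64(0.3), 0.01), (np.float64(0.4), 0.05), (np.float64(0.5), 0.05), (np.float64(0.6), 0.05)]
-0.1 [(np.float64(0.2), -0.0), (np.float64(0.3), 0.01), (np.float64(0.4), 0.01), (np.float64(0.5), 0.13), (np.float64(0.6), 0.01)]
-0.0 [(np.float64(0.2), -0.01), (np.float64(0.3), 0.01), (np.float64(0.4), 0.11), (np.float64(0.5), 0.17), (np.float64(0.6), 0.17)]
0.1 [(np.float64(0.2), -0.79), (np.float64(0.3), 0.01), (np.float64(0.4), 0.11), (np.float64(0.5), 0.14), (np.float64(0.6), 0.14)]
0.2 [(np.float64(0.2), -0.79), (np.float64(0.3), 0.01), (np.float64(0.4), 0.01), (np.float64(0.5), 0.67), (np.float64(0.6), 0.66)]
0.3 [(np.float64(0.2), -0.88), (np.float64(
[... 282 characters left out ...]
at64(0.4), 0.01), (np.float64(0.5), 0.11), (np.float64(0.6), 0.12)]
0.6 [(np.float64(0.2), -0.88), (np.float64(0.3), 0.0), (np.float64(0.4), 0.01), (np.float64(0.5), 0.01), (np.float64(0.6), 0.01)]
0.7 [(np.float64(0.2), -0.88), (np.float64(0.3), -0.17), (np.float64(0.4), -1.0), (np.float64(0.5), -1.0), (np.float64(0.6), -1.0)]
70.3 (array([-505. , -510.1,   20. ]), array([-0.002,  0.   ,  0.049]))
-109.7 (array([-505. , -510.1,   20. ]), array([-0.000e+00, -3.000e-03, -3.093e+00]))
-20 (array([-505. , -510.1,   20. ]), array([-1.000e-03,  1.000e-03,  1.625e+00]))
0.1 [0.196  0.6454 0.2491] yaw 73.1 F [0.1 0.2 0.7] M [0.02 0.03 0.02] j [-1.38  0.48  0.02  1.56 -0.01  1.11 -0.08] w 0.0851 0.0
```

Run:
```python
from h import *
for n in("top","side"):
  f=np.load(f"pics/{n}0.npz");P=world(f);ok=f["depth"]>0
  m=(ok&(P[...,2]>.25)&(P[...,0]<.75)).astype(np.uint8)
  k,l,s,c=cv2.connectedComponentsWithStats(m)
  for i in range(1,k):
    if s[i,4]>30:
      q=P[l==i];print(n,s[i],q.min(0).round(2),q.max(0).round(2))
```

```text
top [  401     0   159   420 48005] [ 0.09 -0.46  0.25] [ 0.75 -0.41  0.77]
top [   0   55   41  209 5818] [0.49 0.2  0.59] [0.75 0.26 0.67]
top [ 292   99   85   39 1915] [ 0.7  -0.36  0.25] [ 0.75 -0.18  0.3 ]
side [  273     0   287   172 32858] [ 0.13 -0.43  0.25] [ 0.75 -0.41  0.52]
side [ 208   68   64   61 1836] [ 0.7  -0.36  0.25] [ 0.75 -0.18  0.3 ]
side [    0   105    97   203 11960] [0.49 0.2  0.59] [0.53 0.28 0.66]
side [549 392  11  28 169] [ 0.07 -0.01  0.25] [0.08 0.03 0.28]
```

step_arm:
  moves:
    - [-21,-21,0,0,0,0.13,85]
    - [-42,-42,0,0,0,0.26,85]
    - [-63,-64,0,0,0,0.4,85]
    - [-84,-85,0,0,0,0.53,85]
    - [-105,-106,0,0,0,0.66,85]
    - [-126,-127,0,0,0,0.8,85]
    - [-147,-149,0,0,0,0.93,85]
    - [-168,-170,0,0,0,1.06,85]

```text
clock: 0.9
tcp_pos: [0.3077, 0.433, 0.2497]
orientation: [1.976, 2.443, -0.001]
contact_force: [0.9, 0.0, 0.7]
grip_width: 0.085
gripper_force: 0.0
```

```bash
python3 -c "
from h import *
st();print(delta([.531,.0105,.23],-109.7))"
```

```text
0.9 [0.3077 0.433  0.2497] yaw 12.1 F [0.9 0.  0.7] M [0.06 0.01 0.05] j [-1.31  0.24  0.29  1.91 -0.08  1.   -0.78] w 0.085 0.0
(array([-459.8,  130. ,   19.8]), array([0.000e+00, 1.000e-03, 2.125e+00]))
```

step_arm:
  moves:
    - [-29,8,0,0,0,0.14,85]
    - [-58,16,0,0,0,0.27,85]
    - [-87,24,0,0,0,0.4,85]
    - [-116,32,0,0,0,0.53,85]
    - [-145,40,0,0,0,0.67,85]
    - [-174,49,0,0,0,0.8,85]
    - [-203,57,0,0,0,0.93,85]
    - [-232,65,0,0,0,1.06,85]

```text
clock: 1.7
tcp_pos: [0.4209, 0.2205, 0.2498]
orientation: [-2.939, -1.109, 0.001]
contact_force: [-0.6, 0.4, 0.7]
grip_width: 0.0851
gripper_force: 0.0
```

```bash
python3 -c "
from h import *
st();print(delta([.531,.0105,.23],-109.7))"
```

```text
1.7 [0.4209 0.2205 0.2498] yaw -48.7 F [-0.6  0.4  0.7] M [0.03 0.01 0.04] j [-1.13  0.15  0.58  2.05 -0.1   0.97 -1.35] w 0.0851 0.0
(array([-56. , 230.4,  19.8]), array([-0.   ,  0.   ,  1.065]))
```

step_arm:
  moves:
    - [-7,29,0,0,0,0.14,70]
    - [-14,58,0,0,0,0.27,60]
    - [-21,87,0,0,0,0.4,50]
    - [-28,116,0,0,0,0.53,50]
    - [-35,144,0,0,0,0.67,50]
    - [-42,173,0,0,0,0.8,50]
    - [-49,202,0,0,0,0.93,50]
    - [-56,230,0,0,0,1.065,50]

```text
clock: 2.5
tcp_pos: [0.5318, 0.0116, 0.2498]
orientation: [-3.095, 0.537, 0.001]
contact_force: [-0.2, 1.9, -0.3]
grip_width: 0.05
gripper_force: 0.0
```

```bash
python3 -c "
from h import *
st();print(delta([.531,.0105,.157],-109.7))"
```

```text
2.5 [0.5318 0.0116 0.2498] yaw -109.7 F [-0.2  1.9 -0.3] M [-0.01 -0.01 -0.01] j [-0.84  0.32  0.86  1.94 -0.29  1.01 -1.76] w 0.05 0.0
(array([-0.4,  1.3, 92.8]), array([0., 0., 0.]))
```

step_arm:
  moves:
    - [0,1,30,0,0,0,50]
    - [0,1,55,0,0,0,50]
    - [0,1,75,0,0,0,50]
    - [0,1,86,0,0,0,50]
    - [0,1,92,0,0,0,50]
    - [0,1,92.5,0,0,0,50]
    - [0,1,92.5,0,0,0,50]

```text
clock: 3.2
tcp_pos: [0.5318, 0.0117, 0.1582]
orientation: [-3.096, 0.529, -0.002]
contact_force: [0.2, -0.5, 0.1]
grip_width: 0.0503
gripper_force: 0.0
```

step_arm:
  moves:
    - [0,0,0,0,0,0,30]
    - [0,0,0,0,0,0,10]
    - [0,0,0,0,0,0,10]
    - [0,0,0,0,0,0,10]
    - [0,0,0,0,0,0,10]
  grip_force: 60

```text
clock: 3.7
tcp_pos: [0.5318, 0.0117, 0.1583]
orientation: [-3.096, 0.529, -0.002]
contact_force: [-0.9, -0.4, 6.1]
grip_width: 0.0188
gripper_force: 60.8
```

```bash
python3 -c "
from h import *
st();print(delta([.531,.0105,.157],-109.7))"
```

```text
3.7 [0.5318 0.0117 0.1583] yaw -109.4 F [-0.9 -0.4  6.1] M [0.04 0.32 0.04] j [-0.74  0.45  0.77  2.02 -0.42  0.83 -1.64] w 0.0188 60.75005650520325
(array([-0.4,  1.4,  1.3]), array([-0.001, -0.001,  0.006]))
```

step_arm:
  moves:
    - [0,0,2,0,0,0,10]
    - [0,0,4,0,0,0,10]
    - [0,0,6,0,0,0,10]
    - [0,0,8,0,0,0,10]
    - [0,0,10,0,0,0,10]
    - [0,0,10,0,0,0,10]

```text
clock: 4.3
tcp_pos: [0.5319, 0.0116, 0.1485]
orientation: [-3.096, 0.529, -0.002]
contact_force: [-3.0, 1.4, 10.6]
grip_width: 0.0187
gripper_force: 61.5
```

```bash
python3 -c "
from h import *
st()"
```

```text
4.3 [0.5319 0.0116 0.1485] yaw -109.4 F [-3.   1.4 10.6] M [ 0.07  0.69 -0.03] j [-0.73  0.46  0.76  2.03 -0.44  0.81 -1.62] w 0.0187 61.45905375480652
```

step_arm:
  moves:
    - [0,0,0,0,0,-0.06,10]
    - [0,0,0,0,0,-0.12,10]
    - [0,0,0,0,0,-0.18,10]
    - [0,0,0,0,0,-0.26,10]
    - [0,0,0,0,0,-0.34,10]
    - [0,0,0,0,0,-0.42,10]
    - [0,0,0,0,0,-0.5,10]
    - [0,0,0,0,0,-0.5,10]

```text
clock: 5.1
tcp_pos: [0.5333, 0.0119, 0.1493]
orientation: [-3.13, -0.257, -0.007]
contact_force: [-0.2, 0.9, 9.6]
grip_width: 0.0187
gripper_force: 61.3
```

```bash
python3 -c "
from h import *
st()
f=grab('top');cv2.imwrite('pics/t1.png',cv2.resize(f['image'][170:330,150:330,::-1],None,fx=3,fy=3))"
```

```text
5.1 [0.5333 0.0119 0.1493] yaw -80.6 F [-0.2  0.9  9.6] M [0.19 0.05 0.04] j [-0.63  0.43  0.62  2.02 -0.35  0.79 -1.21] w 0.0187 61.311360597610474
```

View pics/t1.png

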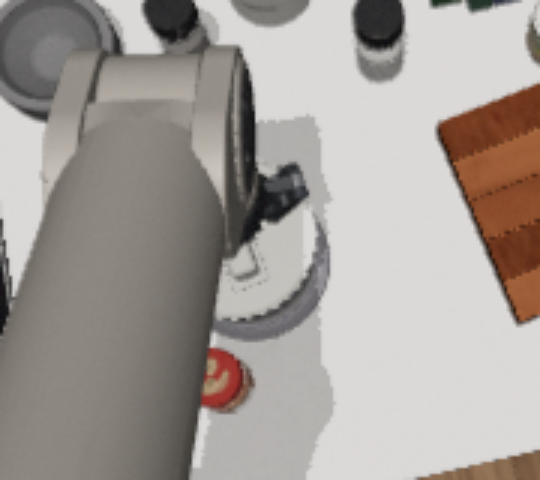

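step_arm:
  moves:
    - [0,0,0.7,0,0,-0.08,10]
    - [0,0,0.7,0,0,-0.16,10]
    - [0,0,0.7,0,0,-0.24,10]
    - [0,0,0.7,0,0,-0.32,10]
    - [0,0,0.7,0,0,-0.4,10]
    - [0,0,0.7,0,0,-0.48,10]
    - [0,0,0.7,0,0,-0.54,10]
    - [0,0,0.7,0,0,-0.54,10]

```text
clock: 5.95
tcp_pos: [0.533, 0.0116, 0.1486]
orientation: [2.949, 1.082, 0.006]
contact_force: [-1.1, -0.3, 11.3]
grip_width: 0.0188
gripper_force: 61.4
```

step_arm:
  moves:
    - [0,0,-1,0,0,0,10]
    - [0,0,-2,0,0,0,10]
    - [0,0,-2,0,0,0,10]

```text
clock: 6.25
tcp_pos: [0.533, 0.0116, 0.1505]
orientation: [2.95, 1.079, 0.006]
contact_force: [-1.1, -0.5, 10.1]
grip_width: 0.0188
gripper_force: 61.2
```

step_arm:
  moves:
    - [0,0,-1,0,0,0,10]
    - [0,0,-2,0,0,0,10]
    - [0,0,-2,0,0,0,10]

```text
clock: 6.55
tcp_pos: [0.5329, 0.0117, 0.1515]
orientation: [2.949, 1.079, 0.005]
contact_force: [5.2, -0.1, 0.9]
grip_width: 0.0188
gripper_force: 60.3
```

```bash
python3 -c "
from h import *
st()"
```

```text
6.55 [0.5329 0.0117 0.1515] yaw -49.8 F [ 5.2 -0.1  0.9] M [-0.12 -0.93 -0.05] j [-0.53  0.4   0.49  2.01 -0.26  0.79 -0.76] w 0.0188 60.277605056762695
```

step_arm:
  moves:
    - [0,0,2,0,0,0,10]
    - [0,0,3.7,0,0,0,10]
    - [0,0,3.7,0,0,-0.06,10]
    - [0,0,3.7,0,0,-0.12,10]
    - [0,0,3.7,0,0,-0.12,10]
    - [0,0,2,0,0,-0.12,10]
    - [0,0,0,0,0,-0.12,10]
    - [0,0,0,0,0,-0.12,10]

```text
clock: 7.35
tcp_pos: [0.5325, 0.012, 0.1515]
orientation: [2.879, 1.255, 0.004]
contact_force: [3.5, 0.7, 4.4]
grip_width: 0.0187
gripper_force: 61.6
```

step_arm:
  moves:
    - [0,0,-0.7,0,0,0,10]
    - [0,0,-1,0,0,0,10]

```text
clock: 7.55
tcp_pos: [0.5325, 0.0121, 0.1516]
orientation: [2.879, 1.255, 0.004]
contact_force: [8.4, 0.9, -7.5]
grip_width: 0.0186
gripper_force: 60.0
```

Blocked. Press, turn on and feel again.

step_arm:
  moves:
    - [0,0,2.5,0,0,0,10]
    - [0,0,4.7,0,0,0,10]
    - [0,0,4.7,0,0,-0.06,10]
    - [0,0,4.7,0,0,-0.12,10]
    - [0,0,4.7,0,0,-0.12,10]
    - [0,0,2.5,0,0,-0.12,10]
    - [0,0,0.5,0,0,-0.12,10]
    - [0,0,0.5,0,0,-0.12,10]

```text
clock: 8.35
tcp_pos: [0.5321, 0.0122, 0.1516]
orientation: [2.799, 1.426, 0.003]
contact_force: [3.8, 1.8, 3.5]
grip_width: 0.0188
gripper_force: 61.4
```

step_arm:
  moves:
    - [0,0,2,0,0,0,10]
    - [0,0,4.2,0,0,0,10]
    - [0,0,4.2,0,0,-0.06,10]
    - [0,0,4.2,0,0,-0.12,10]
    - [0,0,4.2,0,0,-0.12,10]
    - [0,0,2,0,0,-0.12,10]
    - [0,0,-0.3,0,0,-0.12,10]
    - [0,0,-0.3,0,0,-0.12,10]

```text
clock: 9.15
tcp_pos: [0.5317, 0.0121, 0.1525]
orientation: [-2.709, -1.591, -0.002]
contact_force: [0.5, 2.3, 8.6]
grip_width: 0.019
gripper_force: 62.1
```

```bash
python3 -c "
from h import *
st()"
```

```text
9.15 [0.5317 0.0121 0.1525] yaw -29.2 F [0.5 2.3 8.6] M [ 0.39 -0.33  0.05] j [-0.46  0.38  0.4   2.01 -0.21  0.79 -0.45] w 0.019 62.06892371177673
```

step_arm:
  moves:
    - [0,0,-1,0,0,-0.03,10]
    - [0,0,-2,0,0,-0.03,10]
    - [0,0,-3,0,0,-0.03,10]
    - [0,0,-4,0,0,-0.03,10]
    - [0,0,-4,0,0,-0.03,10]

```text
clock: 9.65
tcp_pos: [0.5315, 0.0121, 0.1561]
orientation: [-2.685, -1.631, -0.001]
contact_force: [1.6, 1.5, 6.9]
grip_width: 0.0188
gripper_force: 61.9
```

```bash
python3 -c "
from h import *
st()"
```

```text
9.65 [0.5315 0.0121 0.1561] yaw -27.4 F [1.6 1.5 6.9] M [ 0.38 -0.42 -0.07] j [-0.45  0.38  0.39  2.01 -0.2   0.79 -0.43] w 0.0188 61.87005043029785
```

Free, with only the spring force left. Continue up.

step_arm:
  moves:
    - [0,0,-1.5,0,0,0,10]
    - [0,0,-3,0,0,0,10]
    - [0,0,-4.5,0,0,0,10]
    - [0,0,-6,0,0,0,10]
    - [0,0,-8,0,0,0,10]

```text
clock: 10.15
tcp_pos: [0.5295, 0.0114, 0.1626]
orientation: [-2.684, -1.63, 0.006]
contact_force: [0.1, -0.4, -3.3]
grip_width: 0.0188
gripper_force: 60.6
```

```bash
python3 -c "
from h import *
st()"
```

```text
10.15 [0.5295 0.0114 0.1626] yaw -27.4 F [ 0.1 -0.4 -3.3] M [0.01 0.01 0.03] j [-0.46  0.36  0.4   2.   -0.19  0.81 -0.43] w 0.0188 60.626546144485474
```

step_arm:
  moves:
    - [0,0,-3,0,0,0,10]
    - [0,0,-6,0,0,0,10]
    - [0,0,-9,0,0,0,10]
    - [0,0,-12,0,0,0,10]

```text
clock: 10.55
tcp_pos: [0.531, 0.0116, 0.1756]
orientation: [-2.685, -1.631, 0.001]
contact_force: [-0.5, 0.1, -1.8]
grip_width: 0.0193
gripper_force: 60.6
```

step_arm:
  moves:
    - [0,0,-6,0,0,0,10]
    - [0,0,-14,0,0,0,10]
    - [0,0,-22,0,0,0,10]
    - [0,0,-34,0,0,0,10]
    - [0,0,-50,0,0,0,10]
    - [0,0,-66,0,0,0,10]
    - [0,0,-80,0,0,0,10]
    - [0,0,-90,0,0,0,10]

```text
clock: 11.35
tcp_pos: [0.5317, 0.0116, 0.2674]
orientation: [2.685, 1.631, 0.003]
contact_force: [-0.4, -0.3, -3.1]
grip_width: 0.0192
gripper_force: 60.7
```

```bash
python3 -c "
from h import *
st()
f=grab('side');cv2.imwrite('pics/s2.png',f['image'][:,:,::-1])
f=grab('top');cv2.imwrite('pics/t2.png',f['image'][:,:,::-1])
for yw in (-27.4,-10,-80):print(delta([.536,-.287,.26],yw))"
```

```text
11.35 [0.5317 0.0116 0.2674] yaw -27.5 F [-0.4 -0.3 -3.1] M [ 0.03 -0.01 -0.02] j [-0.5   0.23  0.43  1.9  -0.11  1.03 -0.5 ] w 0.0192 60.654873847961426
(array([-263.4,  141. ,    7.2]), array([ 0.002, -0.002, -0.001]))
(array([-263.4,  141. ,    7.2]), array([ 0.003, -0.002, -0.305]))
(array([-263.4,  141. ,    7.2]), array([ 0.001, -0.003,  0.917]))
```

View pics/s2.png

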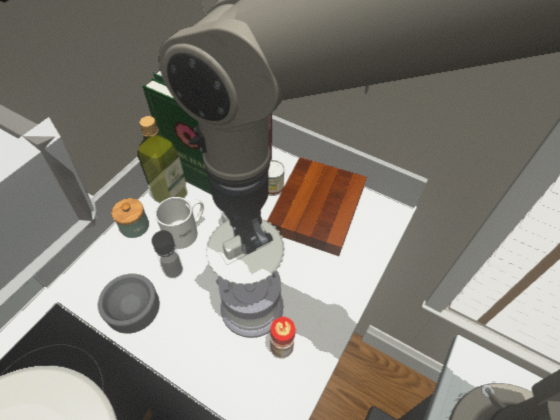

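The side view shows the cover held level at about (245,250), clear of the housing, with the jar and mills unmoved.

step_arm:
  moves:
    - [-20,11,0,0,0,0,10]
    - [-55,30,0,0,0,0,10]
    - [-95,51,0,0,0,0,10]
    - [-135,72,0,0,0,0,10]
    - [-175,94,0,0,0,0,10]
    - [-215,115,0,0,0,0,10]
    - [-247,132,0,0,0,0,10]
    - [-263,141,0,0,0,0,10]

```text
clock: 12.25
tcp_pos: [0.5337, -0.2909, 0.2651]
orientation: [2.688, 1.624, -0.003]
contact_force: [-0.1, -0.2, -2.2]
grip_width: 0.0188
gripper_force: 60.6
```

step_arm:
  moves:
    - [0,0,0,0,0,0,10]
    - [0,0,0,0,0,0,10]

```text
clock: 12.45
tcp_pos: [0.5349, -0.2863, 0.2648]
orientation: [-2.684, -1.63, 0.001]
contact_force: [0.3, 0.9, -3.2]
grip_width: 0.0191
gripper_force: 60.7
```

```bash
python3 -c "
from h import *
st()
print(delta([.536,-.287,.1043],-27.5))
f=grab('top');P=world(f);z=P[...,2];im=f['image'].astype(int);cv2.imwrite('pics/t3.png',f['image'][:,:,::-1])
f=grab('side');P=world(f);z=P[...,2]
m=(f['depth']>0)&(np.hypot(P[...,0]-.536,P[...,1]+.287)<.058)&(z>.215)&(z<.245)
q=P[m];print(m.sum(),np.median(z[m]));A=np.c_[q,np.ones(len(q))];c=np.linalg.lstsq(np.c_[q[:,:2],np.ones(len(q))],q[:,2],rcond=None)[0];print('plane',c)
cv2.imwrite('pics/s3.png',f['image'][:,:,::-1])"
```

```text
12.45 [ 0.5349 -0.2863  0.2648] yaw -27.5 F [ 0.3  0.9 -3.2] M [ 0.08 -0.04 -0.02] j [-0.03  0.39  0.55  1.74 -0.22  1.08  0.12] w 0.0191 60.6847357749939
(array([-1.000e-01,  1.500e+00,  1.605e+02]), array([-0.002, -0.   ,  0.   ]))
1260 0.2394762746089913
plane [ 0.01422378 -0.00702095  0.23017648]
```

View pics/s3.png

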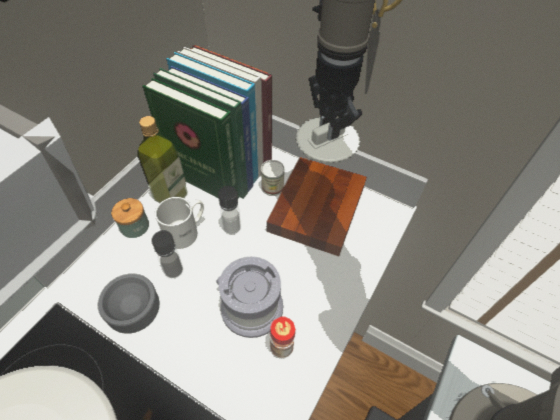

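The cover hangs level at about (328,138), over the board, and the opened housing is at (250,288). Lower it.

step_arm:
  moves:
    - [0,1.5,15,0,0,0,10]
    - [0,1.5,40,0,0,0,10]
    - [0,1.5,70,0,0,0,10]
    - [0,1.5,100,0,0,0,10]
    - [0,1.5,125,0,0,0,10]
    - [0,1.5,143,0,0,0,10]
    - [0,1.5,154,0,0,0,10]
    - [0,1.5,156,0,0,0,10]

```text
clock: 13.35
tcp_pos: [0.5359, -0.2862, 0.1077]
orientation: [-2.682, -1.631, 0.003]
contact_force: [0.6, -0.3, -2.7]
grip_width: 0.0185
gripper_force: 60.4
```

step_arm:
  moves:
    - [0,0,1,0,0,0,10]
    - [0,0,2,0,0,0,10]
    - [0,0,3,0,0,0,10]

```text
clock: 13.65
tcp_pos: [0.5372, -0.2876, 0.1075]
orientation: [2.684, 1.63, 0.002]
contact_force: [1.2, -0.3, -3.3]
grip_width: 0.0189
gripper_force: 60.4
```

step_arm:
  moves:
    - [0,0,0.7,0,0,0,10]
    - [0,0,1.5,0,0,0,10]
    - [0,0,1.5,0,0,0,10]

```text
clock: 13.95
tcp_pos: [0.5366, -0.2874, 0.1052]
orientation: [2.685, 1.631, 0.0]
contact_force: [-0.7, 0.0, -3.0]
grip_width: 0.0188
gripper_force: 60.5
```

step_arm:
  moves:
    - [0,0,0.7,0,0,0,10]
    - [0,0,1.2,0,0,0,10]
    - [0,0,1.2,0,0,0,10]

```text
clock: 14.25
tcp_pos: [0.5368, -0.2875, 0.1049]
orientation: [2.685, 1.631, 0.001]
contact_force: [-1.7, 2.1, 5.6]
grip_width: 0.0187
gripper_force: 61.6
```

Seated on the board. Release gently and lift straight up.

step_arm:
  moves:
    - [0,0,-0.5,0,0,0,20]
    - [0,0,-0.5,0,0,0,24]
    - [0,0,-0.5,0,0,0,30]
    - [0,0,-0.5,0,0,0,40]
    - [0,0,-0.5,0,0,0,50]
    - [0,0,-0.5,0,0,0,50]
  grip_force: 20

```text
clock: 14.85
tcp_pos: [0.5366, -0.2874, 0.1043]
orientation: [-2.685, -1.631, 0.0]
contact_force: [-0.3, -0.8, -0.0]
grip_width: 0.0501
gripper_force: 0.0
```

step_arm:
  moves:
    - [0,0,-10,0,0,0,50]
    - [0,0,-30,0,0,0,50]
    - [0,0,-60,0,0,0,50]
    - [0,0,-90,0,0,0,50]
    - [0,0,-120,0,0,0,50]
    - [0,0,-150,0,0,0,50]
    - [0,0,-170,0,0,0,50]
    - [0,0,-170,0,0,0,50]

```text
clock: 15.65
tcp_pos: [0.5379, -0.2886, 0.2784]
orientation: [2.681, 1.628, 0.006]
contact_force: [0.7, 0.0, -0.1]
grip_width: 0.0502
gripper_force: 0.0
```

```bash
python3 -c "
from h import *
st()
f=grab('side');P=world(f);z=P[...,2]
m=(f['depth']>0)&(np.hypot(P[...,0]-.536,P[...,1]+.287)<.08)&(z>.07)&(z<.085)
print(m.sum(),np.median(z[m]),cv2.minEnclosingCircle((P[m][:,:2]*1000).astype(np.float32)))
cv2.imwrite('pics/s4.png',f['image'][:,:,::-1])"
```

```text
15.65 [ 0.5379 -0.2886  0.2784] yaw -27.5 F [ 0.7  0.  -0.1] M [-0.05  0.01 -0.  ] j [-0.03  0.38  0.56  1.72 -0.22  1.1   0.11] w 0.0502 0.0
1459 0.0792059346397053 ((538.93212890625, -286.325439453125), 64.84162139892578)
```

View pics/s4.png

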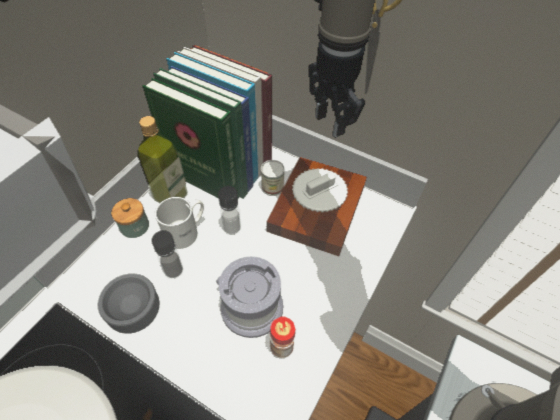

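The cover stands upright on the board at about (320,190), within 3 mm of its middle. The gripper is clear and nothing else has moved.

```bash
python3 -c "
from bench import r
print(r.hand_in())"
```

```text
the job is handed in; nothing more can be done
None
```

The filter cover is unlocked, lifted off and standing upright with its grip bar on top, within about 3 mm of the middle of the chopping board; the gripper has let go, the tin, jar, mug and mills stand where they were, and the job is handed in at about 16 s (no verdict was shown).

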